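# Rest the loaded tube heavy end low

### The arm

A 6-joint arm with a two-finger parallel gripper is mounted at the origin on a cart in front of the work surface, level with it; the furniture and walls round the work are solid. World frame = base frame: x ahead of the robot, y to its left, z up, the work surface at z = 0. Lengths are in m, angles in degrees, forces in N, time in s.
With the tool pointing down it reaches from about 0.3 to 0.75 m from the base axis. Payload 8.5 kg.
Tool frame: the origin (TCP) lies midway between the tips of the shut fingers; the grasp point (between the pads) lies 19 mm behind it (env.grip_depth is the distance from the TCP to the grasp point, in m); x points along the fingers, y is the direction in which the jaws open and shut, and the axes are right-handed (so a half turn about x gives the same grasp; the last joint's range is limited). The gripper opens to 85 mm and grips with 20 to 120 N. Pads are 22 mm wide; open, the fingers measure 114 mm over their backs; the gripper's body (76 mm by 85 mm) begins 54 mm behind the grasp point. The pads swing forward as they close: fully open they stand 13 mm farther back than shut.
Start: joints at [54.872, 21.807, 74.336, -0, 83.858, -12.336], TCP at [0.213, 0.507, 0.231] pointing down, gripper open.
Joint ranges: [-178.18, 178.18], [-50.72, 133.34], [12.68, 142.11], [-81.47, 261.47], [9.98, 163.14], [-165.26, 165.26]. Speed limits (degrees/s): [136.94, 136.94, 180, 180, 180, 180].

### API

Orientations are given as a 3x3 rotation matrix whose columns are the frame's x, y, z axes.
In Python, from rig import env gives the robot as it stands.
- The arm moves only by the tool play_rows, never from a script. Its arguments are lists of equal length, an entry for each row: "travel": the shift along the world's x, y, z in cm, a list of three; "rotation": the turn, a rotation vector about the world's x, y, z in rad, a list of three; "claw": the finger opening in cm, from 0 to 8.54. A call has 1 to 12 rows; each row shifts and turns the pose as measured when the row begins; what a row does not reach is not made up. A row lasts 1/12 s, in which the tool goes at most 41.7 mm and 7.16 degrees, less where a joint would pass 70% of its speed; a pose out of reach is approached as far as the arm can. A call is refused whole if a number of a shift passes 4.17 or a number of a turn 0.125, either way. A call with a gripper value outside its range is refused whole. The fingers move at their own pace and stop on an object; "squeeze" is the grip in N (left out, the last holds). Time passes only in rows, so rows that do not move let the fingers close. It gives the time, the measured TCP pose, the force and the opening at its end, in the units of the state.
- env.observe(): the state, without advancing time (a new reading comes with each control period).
- env.get_image(name): name is "scene" or "top"; returns the picture (400x640x3 uint8, red, green, blue); there is no depth.
- env.camera_info(name): a dict with "vertical_fov" (degrees; the focal length in pixels is half the picture's height over the tangent of half this angle, whatever the lens; pixels are square), "cx", "cy" (the principal point, pixels), "eye" and "rotation" of the camera in the world. Camera axes: x right, y down, z forward; pixel columns grow to the right and rows downward; lengths in m; the calibration is good to about 2 mm. A picture is of the moment at which its call begins. camera_info takes no time and is no camera call.
- env.close_job(): hands the job in, once; it reports no verdict.
The state is a dict: "time_s": time; "q": joint angles; "qvel": joint speeds; "joint_efforts": joint torques, N m; "position": TCP position; "tool_rot": TCP orientation; "ft_force": force on the tool from outside, world axes, zero at the start; "wrist_torque": the same for the moment, N m; "grip_width": finger opening in m.
Only numpy, scipy, OpenCV 4.12 (cv2) and the standard library are available. Lean on these libraries where they do the work, as an engineer would, in place of code of your own. Each camera call takes 0.05 s, during which the arm holds its last target.

### The job

Nothing on the outside of the capped test-weight tube shows which of its two ends is loaded: lift it by its swivelling post until it hangs free and see which end dips. Then lower it gently into both saddles of the sloping rest with the heavy end at the low end, by the foot stop, let go, and only then swing the keeper fully down over it. Leave the tape measure and the pipe tee where they are.

Things in the scene. Friction and masses are not known exactly. Their poses are not given: they have to be found in the camera images.
- tube_mid (a point): centre of the test-weight tube: plain aluminium square tube 200 x 40 x 40 mm with like black end caps, 0.45 to 0.55 kg, the load hidden in one end, either one (centre of mass about 40 mm from the middle). x runs along the tube (says nothing of the heavy end), z out of the top side that carries the post; lying on the table this point is 20 mm up.
- post_grip (a point): middle of the lifting post's grip on the tube's top: black rubber-covered block 20 x 20 mm, 38 mm tall, sides parallel to the tube's. It swivels up to 0.42 rad along the tube, with slight friction, on a pin along the tube's y, 28 mm above tube_mid and 39 mm below this point. Held upright, the free tube dips 0.42 rad at its heavy end.
- cradle_seat (a point): on the fixed sloping rest (plywood base 250 x 100 mm, two steel saddles): where tube_mid lies when seated. x runs UPHILL along the slope (0.30 rad; foot stop at the low end, face 110 mm off at -x), y level across, z square to the slope. Saddle floors 20 mm below this point, at x +-68 mm; cheeks 46 mm apart, flaring to 64 mm at 10 mm above this point.
- low_saddle: the steel U saddle at the low end of the rest, 18 mm long, origin at the middle of its supporting floor; axes as cradle_seat.
- high_saddle: the like saddle at the high end, origin at the middle of its supporting floor; axes as cradle_seat.
- tube: the same tube, origin at the centre of its underside; axes as tube_mid. Set-down forces are taken on it.
- rest: the whole rest with saddles, stop and keeper; origin under the centre of its base on the table, x horizontally towards its high end, z up.
- keeper (a joint): angle of the keeper, a flat steel bar 95 x 14 x 6 mm with a black rubber end pad, beside the low end of the rest: 0 is fully down across the tube (4 mm above it, at its stop), 1.57 stands up square to the slope, more leans outwards. It stays where it is left (friction 0.04 N m, under 1 N at its end) and has no catch.
- keeper_hinge (a point): the keeper's hinge, on the rest at x -88, y -41, z +24 mm from cradle_seat; axes as cradle_seat, hinge axis along x. Closing, the keeper swings from standing up at the -y side over to the +y side.
- keeper_end (a point): centre of the keeper's rubber end pad (18 x 22 x 10 mm), 84 mm from the hinge; with the keeper down it lies 43 mm to the +y side of the tube's middle line and its upper face is 5 mm above this point.
- tape_measure: yellow and black pocket tape measure, 34 x 79 x 58 mm, bystander, origin under its centre
- pipe_tee: white plastic pipe tee, 68 x 59 x 42 mm, bystander, origin under its centre

How it is judged:
By the outcome, as a careful person would: the job done as asked, in the order asked, and still so for the second after the job is handed in, with the robot touching nothing.
It also fails if it takes over 59 s, if anything falls off the work surface, if the arm or the gripper's body presses on something with over 40 N, if the wrist force passes 120 N, or if a joint passes its speed limit or range.

## Working session

There is one attempt and no reset: what is moved stays moved. The work goes in short steps, Python scripts to look and compute and a tool call to move; the robot and the scene stay as the last step left them, time stands still between calls to the robot, and variables do not carry over. Pictures are saved under pics/ and viewed, and the job is handed in when it is done.

Besides the shell and the picture viewer there is one more tool, called after ">>>" as name(argument=value, ...) on one line, values as JSON. play_rows: Moves the arm, as the interface text tells. Its arguments: {"type":"object","properties":{"travel":{"type":"array","items":{"type":"array","items":{"type":"number"}}},"rotation":{"type":"array","items":{"type":"array","items":{"type":"number"}}},"claw":{"type":"array","items":{"type":"number"}},"squeeze":{"type":"number"}},"required":["travel","rotation","claw"]}

```bash
mkdir -p pics; ls; python3 - <<'E'
from rig import env
import cv2,numpy as np
s=env.observe()
for k,v in s.items(): print(k,np.round(v,4).tolist())
print(env.grip_depth)
for n in("scene","top"):
    im=env.get_image(n); cv2.imwrite(f"pics/{n}0.png",im[:,:,::-1]); 
    print(n,{k:np.round(v,4).tolist() for k,v in env.camera_info(n).items() if not isinstance(v,str)})
E
```

```text
pics
time_s 0.0
q [54.8735, 21.8418, 74.3845, 0.0, 83.857, -12.3344]
qvel [0.0466, 0.0283, -0.0366, 0.0374, -0.1052, -0.0797]
joint_efforts [0.0005, -44.847, -23.128, -0.0002, 0.0048, -0.0]
position [0.2129, 0.5068, 0.2307]
tool_rot [[-0.0008, 0.3874, 0.9219], [-0.0012, 0.9219, -0.3874], [-1.0, -0.0014, -0.0003]]
ft_force [0.7427, 0.508, 0.5952]
wrist_torque [0.003, -0.0082, -0.006]
grip_width 0.0854
0.0187
scene {'vertical_fov': 56.3771, 'cx': 320.695, 'cy': 201.2526, 'eye': [0.0477, -0.4546, 0.7748], 'rotation': [[0.7065, -0.4794, 0.5207], [-0.7077, -0.4724, 0.5253], [-0.0058, -0.7396, -0.673]]}
top {'vertical_fov': 46.2015, 'cx': 318.327, 'cy': 202.3398, 'eye': [0.5055, 0.0896, 1.1102], 'rotation': [[-0.0056, -0.9959, 0.0908], [-1.0, 0.006, 0.005], [-0.0055, -0.0908, -0.9959]]}
```

View pics/scene0.png

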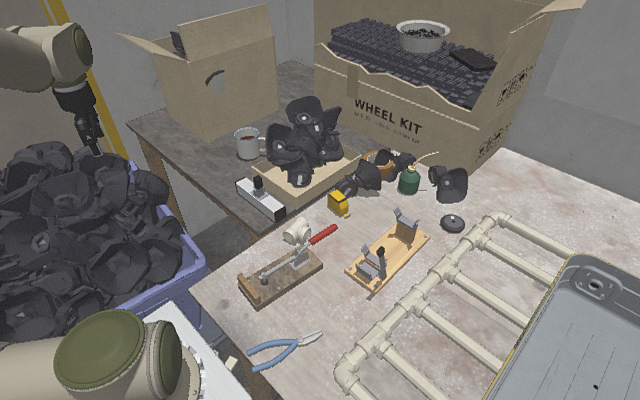

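View pics/top0.png

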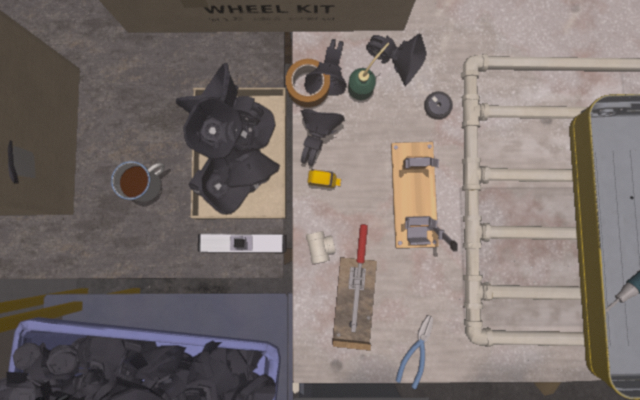

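```bash
python3 - <<'E'
import cv2,numpy as np
t=cv2.imread('pics/top0.png'); s=cv2.imread('pics/scene0.png')
a=cv2.resize(t[215:270,180:340],None,fx=5,fy=5,interpolation=2)
b=cv2.resize(t[130:260,380:470],None,fx=4.4,fy=4.4,interpolation=2)
c=cv2.resize(s[160:310,220:450],None,fx=3.4,fy=3.4,interpolation=2)
for n,i in zip("abc",(a,b,c)): cv2.imwrite(f'pics/z{n}.png',i); print(i.shape)
E
```

```text
(275, 800, 3)
(572, 396, 3)
(510, 782, 3)
```

View pics/za.png

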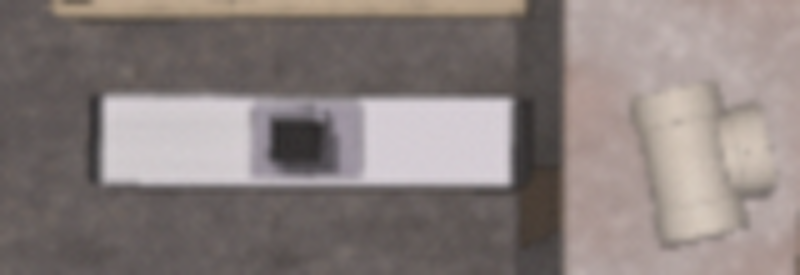

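View pics/zb.png

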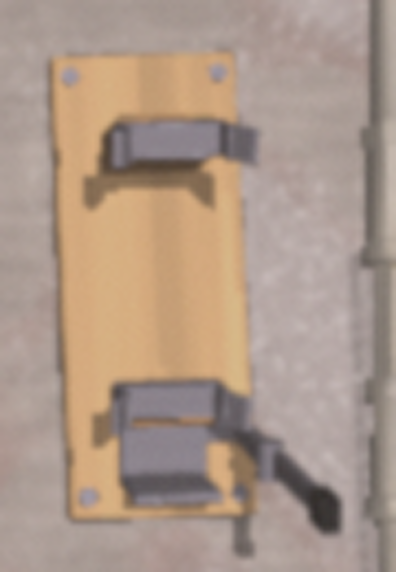

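View pics/zc.png

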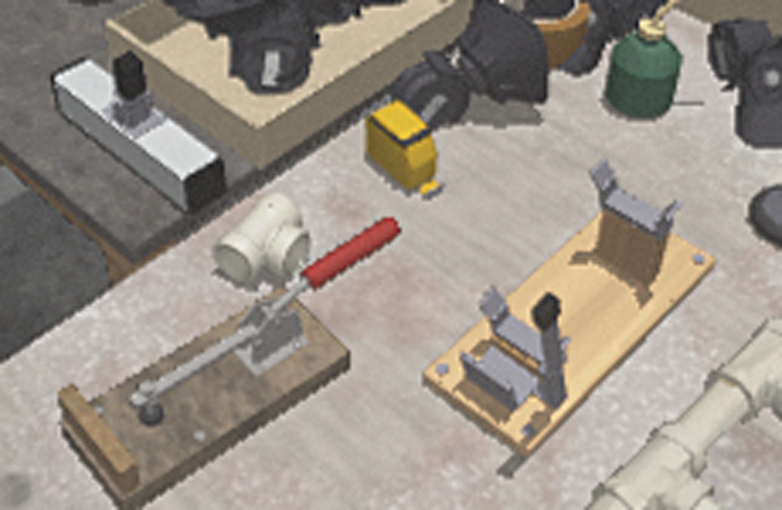

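```bash
cat > h.py <<'E'
import numpy as np,cv2
from rig import env
def ray(n,u,v):
    c=env.camera_info(n); f=200/np.tan(np.radians(c['vertical_fov'])/2)
    d=np.array([(u-c['cx'])/f,(v-c['cy'])/f,1.]); d=np.array(c['rotation'])@d
    return np.array(c['eye']),d/np.linalg.norm(d)
def onz(n,u,v,z):
    e,d=ray(n,u,v); return e+d*(z-e[2])/d[2]
def tri(p,q):
    e1,d1=ray('scene',*p); e2,d2=ray('top',*q)
    A=np.stack([d1,-d2],1); s=np.linalg.lstsq(A,e2-e1,rcond=None)[0]
    a=e1+s[0]*d1;b=e2+s[1]*d2
    return (a+b)/2,np.linalg.norm(a-b)
def proj(n,P):
    c=env.camera_info(n); f=200/np.tan(np.radians(c['vertical_fov'])/2)
    p=np.array(c['rotation']).T@(np.array(P)-np.array(c['eye'])); return p[0]/p[2]*f+c['cx'],p[1]/p[2]*f+c['cy']
E
python3 - <<'E'
from h import *
np.set_printoptions(precision=4,suppress=True)
A=lambda x,y:(180+x/5,215+y/5); B=lambda x,y:(380+x/4.4,130+y/4.4); C=lambda x,y:(220+x/3.4,160+y/3.4)
print('tube corners z.04')
for p in [(91,95),(91,185),(532,98),(530,188)]: print(onz('top',*A(*p),.04))
print('posttop',tri(C(128,60),A(297,141)))
print('tube top corner near right', tri(C(222,160),A(532,98)), tri(C(186,184),A(530,188)))
print('far', tri(C(52,82),A(91,185)),tri(C(90,58),A(91,95)))
print('base corners: z?')
for p,q in [((712,262),(234,52)),((527,452),(252,518)),((424,378),(73,521))]: print(tri(C(*p),B(*q)),onz('top',*B(*q),.012))
print(onz('top',*B(52,57),.012))
print('keeper end',tri(C(546,311),B(324,510)))
print('high saddle cheek tops', tri(C(602,165),B(113,124)),tri(C(673,208),B(257,130)))
E
```

```text
tube corners z.04
[0.5322 0.3694 0.04  ]
[0.4914 0.3686 0.04  ]
[0.5297 0.1681 0.04  ]
[0.4889 0.169  0.04  ]
posttop (array([0.5093, 0.2643, 0.1077]), np.float64(0.0028968215958997848))
tube top corner near right (array([0.5274, 0.1697, 0.0427]), np.float64(0.005712470323837443)) (array([0.4873, 0.1701, 0.0419]), np.float64(0.004188550411755952))
far (array([0.4913, 0.3706, 0.0324]), np.float64(3.1376848575772806e-05)) (array([0.533 , 0.3694, 0.0374]), np.float64(0.0019268239735624516))
base corners: z?
(array([ 0.7463, -0.1764,  0.0121]), np.float64(0.0058450617638620755)) [ 0.7484 -0.1787  0.012 ]
(array([ 0.4981, -0.1815,  0.0122]), np.float64(0.0007443722113284216)) [ 0.4978 -0.1813  0.012 ]
(array([ 0.4965, -0.0866,  0.0103]), np.float64(0.0008535473051925236)) [ 0.4968 -0.0866  0.012 ]
[ 0.7463 -0.0804  0.012 ]
keeper end (array([ 0.5019, -0.1777,  0.1587]), np.float64(0.0012427702204898614))
high saddle cheek tops (array([ 0.6906, -0.0938,  0.1024]), np.float64(0.005666702220346733)) (array([ 0.6854, -0.1623,  0.1083]), np.float64(0.007947586331811503))
```

```bash
python3 - <<'E'
import cv2,numpy as np
t=cv2.imread('pics/top0.png'); s=cv2.imread('pics/scene0.png')
a=cv2.resize(t[150:185,395:445],None,fx=7.6,fy=7.6,interpolation=2)
a2=cv2.resize(t[205:255,395:462],None,fx=7.6,fy=7.6,interpolation=2)
a=cv2.copyMakeBorder(a,0,0,0,a2.shape[1]-a.shape[1],cv2.BORDER_CONSTANT)
ab=np.vstack([a,a2]); cv2.imwrite('pics/zd.png',ab);print(ab.shape,a.shape)
c=cv2.resize(s[200:305,340:440],None,fx=5.7,fy=5.7,interpolation=2)
cv2.imwrite('pics/ze.png',c);print(c.shape)
E
```

```text
(646, 509, 3) (266, 509, 3)
(598, 570, 3)
```

View pics/zd.png

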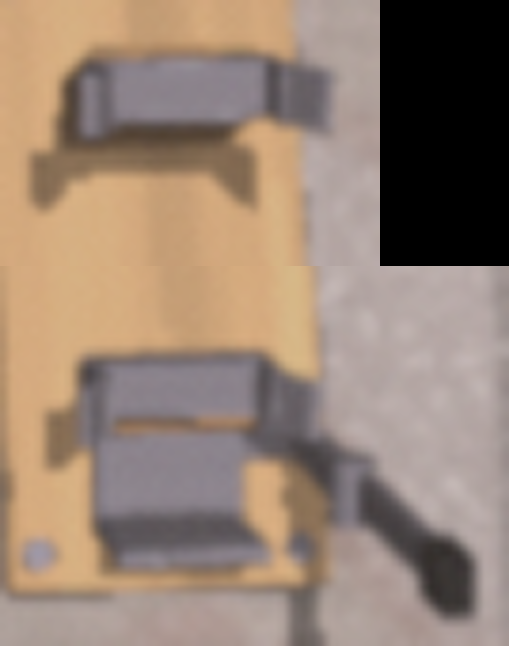

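View pics/ze.png

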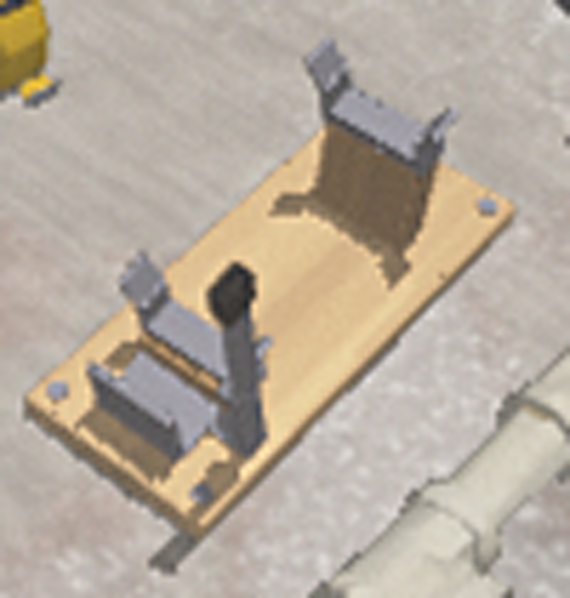

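```bash
python3 - <<'E'
from h import *
np.set_printoptions(precision=4,suppress=True)
D=lambda x,y:(395+x/7.6-.5+.5/7.6,150+y/7.6-.5+.5/7.6); D2=lambda x,y:(395+x/7.6-.43,205+(y-266)/7.6-.43); E=lambda x,y:(340+x/5.7-.41,200+y/5.7-.41)
for n,p,q in [('hi floor dn-left',E(329,116),D(105,126)),('hi floor dn-right',E(415,161),D(262,122)),
 ('hi floor up-left',E(338,84),D(108,60)),('hi floor up-right',E(424,132),D(266,60)),
 ('hi L cheek tip dn',E(305,52),D(80,137)),('hi L tip up',E(330,40),D(80,72)),
 ('hi R tip up',E(452,113),D(330,70)),('hi R tip dn',E(432,134),D(326,130)),
 ('lo floor up-left',E(165,298),D2(110,358)),('lo floor dn-left',E(143,330),D2(108,422)),
 ('lo L tip dn',E(122,290),D2(85,447)),('lo L tip up',E(144,254),D2(85,372)),
 ('keeper end',E(233,290),D2(446,577)),
 ('stop topL',E(90,368),D2(103,535)),('stop topR',E(180,440),D2(268,556))]:
    P,e=tri(p,q); print(n,P,round(e,4))
E
```

```text
hi floor dn-left [ 0.6787 -0.1054  0.0765] 0.0022
hi floor dn-right [ 0.6795 -0.1511  0.0794] 0.0011
hi floor up-left [ 0.694  -0.1024  0.0852] 0.0095
hi floor up-right [ 0.6942 -0.1486  0.0864] 0.0078
hi L cheek tip dn [ 0.6698 -0.0918  0.1139] 0.0008
hi L tip up [ 0.689  -0.0927  0.1093] 0.0016
hi R tip up [ 0.6872 -0.1614  0.1122] 0.0053
hi R tip dn [ 0.6711 -0.1611  0.1103] 0.0032
lo floor up-left [ 0.5657 -0.108   0.0455] 0.0082
lo floor dn-left [ 0.5478 -0.1091  0.0395] 0.0054
lo L tip dn [ 0.5407 -0.0989  0.0637] 0.0021
lo L tip up [ 0.5608 -0.0967  0.0696] 0.0065
keeper end [ 0.5027 -0.1765  0.1602] 0.0012
stop topL [ 0.5143 -0.1069  0.041 ] 0.0046
stop topR [ 0.5095 -0.1574  0.0421] 0.0003
```

```bash
python3 - <<'E'
from h import *
import cv2
np.set_printoptions(precision=4,suppress=True)
print(tri((220+265/3.4,160+128/3.4),(180+525/5,215+12/5)))
for z in (.02,.05,.1,.15): print(onz('top',232,213,z))
t=cv2.imread('pics/top0.png'); s=cv2.imread('pics/scene0.png')
a=cv2.resize(t[150:260,180:340],None,fx=4.5,fy=4.5,interpolation=2)
b=cv2.resize(s[80:230,220:380],None,fx=3.8,fy=3.8,interpolation=2)
cv2.imwrite('pics/zf.png',a);cv2.imwrite('pics/zg.png',b)
E
```

```text
(array([0.5698, 0.169 , 0.052 ]), np.float64(0.004184170341053847))
[0.5812 0.2965 0.02  ]
[0.5791 0.2908 0.05  ]
[0.5756 0.2813 0.1   ]
[0.5721 0.2718 0.15  ]
```

View pics/zf.png

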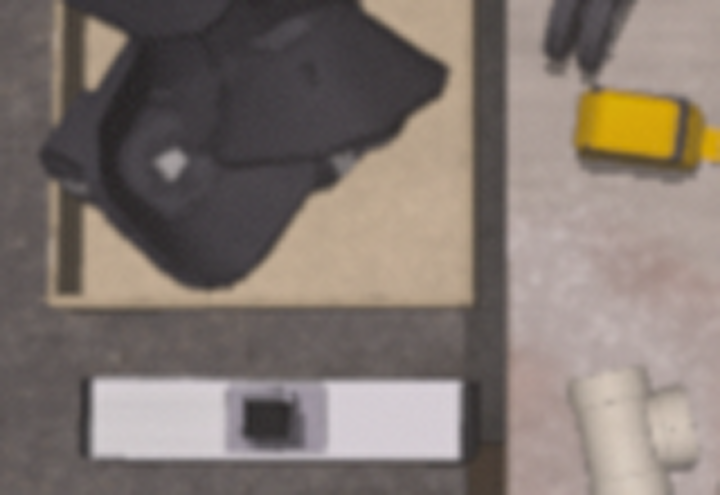

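View pics/zg.png

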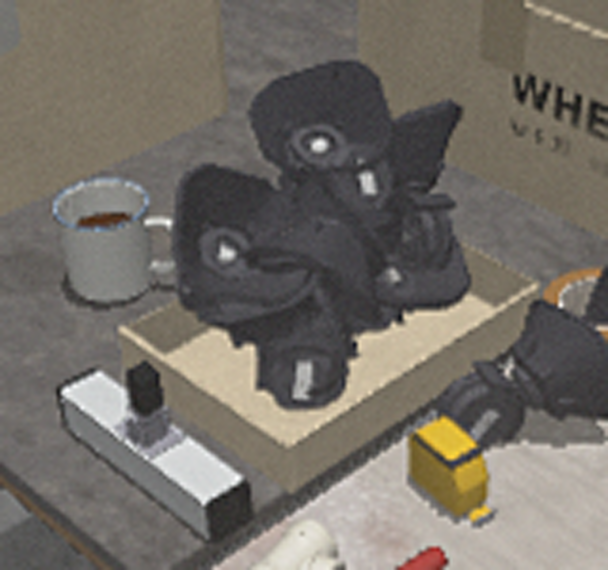

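>>> play_rows(travel=[[2.7,-2.2,0],[2.7,-2.2,0],[2.7,-2.2,0],[2.7,-2.2,0],[2.7,-2.2,0],[2.7,-2.2,0],[2.7,-2.2,0],[2.7,-2.2,0],[2.7,-2.2,0],[2.7,-2.2,0],[2.7,-2.1,0]], rotation=[[0,0,-0.108],[0,0,-0.108],[0,0,-0.108],[0,0,-0.108],[0,0,-0.108],[0,0,-0.108],[0,0,-0.108],[0,0,-0.108],[0,0,-0.108],[0,0,-0.108],[0,0,-0.105]], claw=[4.5,4.5,4.5,4.5,4.5,4.5,4.5,4.5,4.5,4.5,4.5], squeeze=110)

```text
time_s: 1.02
position: [0.5145, 0.2557, 0.2273]
tool_rot: [[-0.009, 0.998, -0.055], [0.002, -0.055, -0.998], [-1.0, -0.009, -0.002]]
ft_force: [0.6, 0.8, -0.4]
grip_width: 0.0452
```

>>> play_rows(travel=[[-0.2,0.5,-1],[-0.2,0.5,-2],[0,0,-2],[0,0,-2],[0,0,0]], rotation=[[0,-0.005,0.02],[0,-0.004,0.02],[0,0,0],[0,0,0],[0,0,0]], claw=[4.5,4.5,4.5,4.5,4.5])

```text
time_s: 1.43
position: [0.5165, 0.2591, 0.1529]
tool_rot: [[0.001, 1.0, -0.031], [0.001, -0.031, -1.0], [-1.0, 0.001, -0.001]]
ft_force: [-0.1, -0.1, -1.4]
grip_width: 0.0451
```

```bash
python3 - <<'E'
from h import *
print(env.observe()['position'])
for n in("scene","top"):
    im=env.get_image(n)[:,:,::-1]
    c=im[60:230,200:390] if n=='scene' else im[170:290,180:340]
    cv2.imwrite(f"pics/{n}1.png",cv2.resize(c,None,fx=3.4,fy=3.4,interpolation=2))
E
```

```text
[0.5164807  0.25910796 0.15289293]
```

View pics/scene1.png

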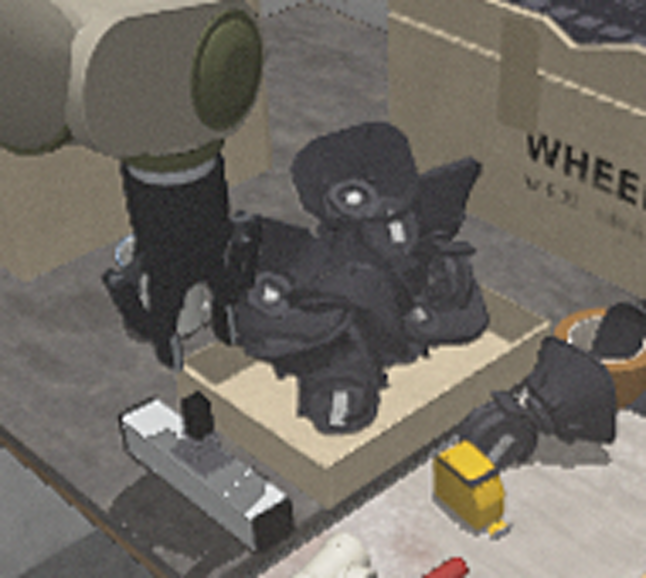

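View pics/top1.png

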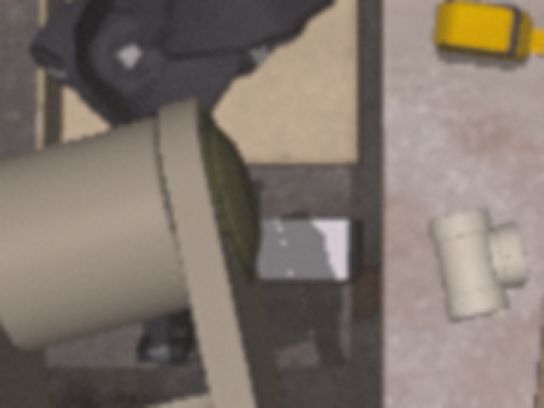

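>>> play_rows(travel=[[-0.35,0.35,0],[-0.3,0.35,0],[0,0,0],[0,0,0]], rotation=[[0,0,0.01],[0,0,0.009],[0,0,0],[0,0,0]], claw=[4.5,4.5,4.5,4.5])

```text
time_s: 1.87
position: [0.5121, 0.2683, 0.1612]
tool_rot: [[0.013, 1.0, -0.009], [0.004, -0.009, -1.0], [-1.0, 0.013, -0.005]]
ft_force: [0.3, -0.8, -0.7]
grip_width: 0.0451
```

>>> play_rows(travel=[[0,0,0],[0,0,0]], rotation=[[0,0,0],[0,0,0]], claw=[4.5,4.5])

```text
time_s: 2.03
position: [0.5123, 0.2687, 0.1624]
tool_rot: [[0.015, 1.0, -0.008], [0.005, -0.008, -1.0], [-1.0, 0.015, -0.005]]
ft_force: [0.7, -0.6, -0.5]
grip_width: 0.0449
```

>>> play_rows(travel=[[-0.1,-0.15,-1.5],[-0.1,-0.1,-1.5],[0,0,-1.2],[0,0,-1.2],[0,0,0],[0,0,0]], rotation=[[0,0.015,0],[0,0,0],[0,0,0],[0,0,0],[0,0,0],[0,0,0]], claw=[4.5,4.5,4.5,4.5,4.5,4.5])

```text
time_s: 2.53
position: [0.5097, 0.2652, 0.1034]
tool_rot: [[-0.003, 1.0, -0.009], [0.005, -0.009, -1.0], [-1.0, -0.003, -0.005]]
ft_force: [0.6, 0.9, -0.1]
grip_width: 0.0453
```

Near the post; check it is between the fingers.

```bash
python3 - <<'E'
from h import *
im=env.get_image("scene")[:,:,::-1]
P=env.observe()['position'];print(P,proj('scene',P),proj('scene',[.5105,.2645,.106]))
cv2.imwrite("pics/s2.png",cv2.resize(im[110:230,220:320],None,fx=5,fy=5,interpolation=2))
E
```

```text
[0.50959758 0.26515226 0.10336323] (np.float64(258.2278529611982), np.float64(178.62787955137003)) (np.float64(258.50997017546285), np.float64(177.86866241650887))
```

View pics/s2.png

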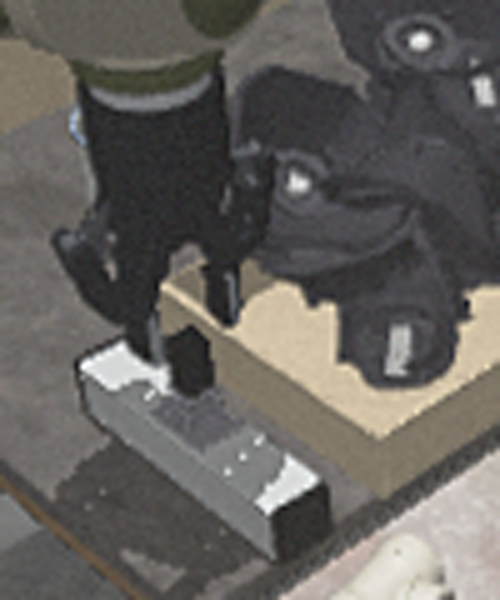

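>>> play_rows(travel=[[0,0,-0.9],[0,0,-0.9],[0,0,-0.7],[0,0,-0.3],[0,0,0],[0,0,0]], rotation=[[0,0,0],[0,0,0],[0,0,0],[0,0,0],[0,0,0],[0,0,0]], claw=[4.5,4.5,4.5,4.5,4.5,4.5])

```text
time_s: 3.08
position: [0.5101, 0.2652, 0.0734]
tool_rot: [[-0.002, 1.0, -0.009], [0.005, -0.009, -1.0], [-1.0, -0.002, -0.005]]
ft_force: [0.1, 0.0, 1.0]
grip_width: 0.0447
```

>>> play_rows(travel=[[0,0,-0.3],[0,0,0],[0,0,0],[0,0,0],[0,0,0],[0,0,0],[0,0,0],[0,0,0]], rotation=[[0,0,0],[0,0,0],[0,0,0],[0,0,0],[0,0,0],[0,0,0],[0,0,0],[0,0,0]], claw=[4.5,3,1.5,0.5,0.5,0.5,0.5,0.5], squeeze=110)

```text
time_s: 3.75
position: [0.5107, 0.2654, 0.0708]
tool_rot: [[-0.0, 1.0, -0.009], [0.006, -0.009, -1.0], [-1.0, -0.0, -0.006]]
ft_force: [-0.1, 0.2, -1.6]
grip_width: 0.0186
```

>>> play_rows(travel=[[0,0,0.5],[0,0,0.8],[0,0,1],[0,0,1],[0,0,1],[0,0,1.5],[0,0,1.5],[0,0,1.5],[0,0,1.5],[0,0,0],[0,0,0],[0,0,0]], rotation=[[0,0,0],[0,0,0],[0,0,0],[0,0,0],[0,0,0],[0,0,0],[0,0,0],[0,0,0],[0,0,0],[0,0,0],[0,0,0],[0,0,0]], claw=[0.5,0.5,0.5,0.5,0.5,0.5,0.5,0.5,0.5,0.5,0.5,0.5])

```text
time_s: 4.75
position: [0.5069, 0.2649, 0.1832]
tool_rot: [[-0.006, 1.0, -0.009], [0.006, -0.009, -1.0], [-1.0, -0.006, -0.006]]
ft_force: [-0.7, 0.4, -5.2]
grip_width: 0.0185
```

```bash
python3 - <<'E'
from h import *
s=env.observe();print(s['position'],s['ft_force'],s['wrist_torque'])
im=env.get_image("scene")[:,:,::-1]
cv2.imwrite("pics/s3.png",cv2.resize(im[60:260,200:350],None,fx=3,fy=3,interpolation=2))
im=env.get_image("top")[:,:,::-1]
cv2.imwrite("pics/t3.png",cv2.resize(im[170:290,160:340],None,fx=4,fy=4,interpolation=2))
E
```

```text
[0.50692935 0.26489288 0.1831865 ] [-0.69343845  0.36432959 -5.21584146] [ 0.01816293 -0.03199763  0.06370286]
```

View pics/s3.png

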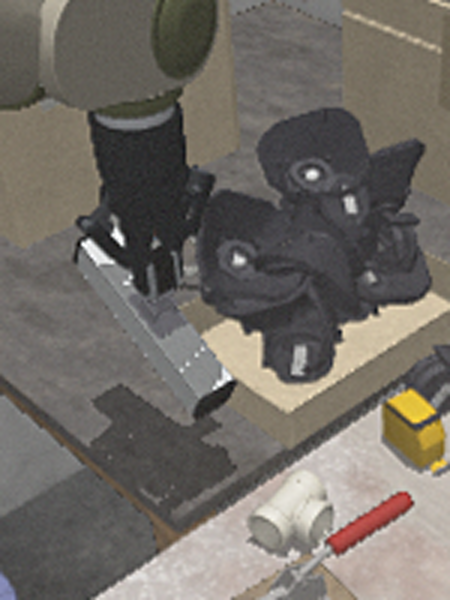

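View pics/t3.png

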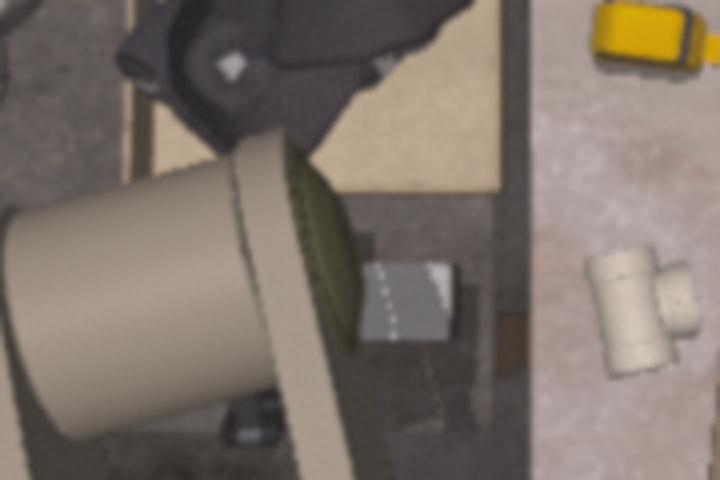

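```bash
python3 - <<'E'
from h import *
S=lambda x,y:(200+x/3-.33,60+y/3-.33);T=lambda x,y:(160+x/4-.37,170+y/4-.37)
print(tri(S(232,380),T(456,263)));print(tri(S(192,410),T(456,342)))
# left end: ray at plane x~mid-.02
for p,x in((S(80,243),.4885),(S(107,240),.529)):
    e,d=ray('scene',*p); print(e+d*(x-e[0])/d[0])
E
```

```text
(array([0.52385444, 0.19247295, 0.10900227]), np.float64(0.007109897346895759))
(array([0.47996472, 0.19471844, 0.09831153]), np.float64(0.011557881785538496))
[0.4885     0.36520996 0.19580962]
[0.529      0.38575187 0.17106696]
```

>>> play_rows(travel=[[0,0,1.5],[0,0,2],[0,-0.5,2],[0.3,-1,2],[0.5,-1.5,1.5],[0.8,-2.2,1],[0.8,-2.5,0],[0.8,-2.5,0],[0.8,-2.5,0],[0.8,-2.5,0],[0.8,-2.5,0],[0.8,-2.5,0]], rotation=[[0,0,0],[0,0,0],[0,0,-0.05],[0,0,-0.08],[0,0,-0.08],[0,0,-0.1],[0,0,-0.1],[0,0,-0.1],[0,0,-0.1],[0,0,-0.1],[0,0,-0.1],[0,0,-0.1]], claw=[0.5,0.5,0.5,0.5,0.5,0.5,0.5,0.5,0.5,0.5,0.5,0.5])

```text
time_s: 5.85
position: [0.567, 0.0582, 0.2753]
tool_rot: [[-0.018, 0.581, -0.814], [0.023, -0.813, -0.581], [-1.0, -0.029, 0.002]]
ft_force: [0.7, 0.3, -5.3]
grip_width: 0.0182
```

>>> play_rows(travel=[[0.8,-2.5,0],[0.8,-2.5,0],[0.7,-2.5,0],[0.5,-2.2,0],[0.5,-1.8,0],[0.3,-1.2,0],[0,0,0],[0,0,0],[0,0,0]], rotation=[[0,0,-0.1],[0,0,-0.1],[0,0,-0.1],[0,0,-0.1],[0,0,-0.08],[0,0,-0.05],[0,0,0],[0,0,0],[0,0,0]], claw=[0.5,0.5,0.5,0.5,0.5,0.5,0.5,0.5,0.5])

```text
time_s: 6.6
position: [0.6035, -0.0813, 0.2643]
tool_rot: [[-0.02, 0.051, -0.999], [0.035, -0.998, -0.051], [-0.999, -0.036, 0.018]]
ft_force: [0.3, 0.4, -4.9]
grip_width: 0.0189
```

>>> play_rows(travel=[[0.2,-1.5,0],[0.2,-1.5,0],[0.2,-1.2,0],[0,-0.6,0],[0,0,0],[0,0,0],[0,0,0]], rotation=[[-0.015,0,-0.015],[-0.015,0,-0.01],[-0.005,0,0],[0,0,0],[0,0,0],[0,0,0],[0,0,0]], claw=[0.5,0.5,0.5,0.5,0.5,0.5,0.5])

```text
time_s: 7.18
position: [0.6095, -0.1306, 0.2635]
tool_rot: [[-0.021, 0.031, -0.999], [-0.001, -1.0, -0.031], [-1.0, 0.0, 0.021]]
ft_force: [0.1, 0.4, -4.0]
grip_width: 0.0182
```

```bash
python3 - <<'E'
from h import *
s=env.observe();print(s['position'],s['tool_rot'],s['ft_force'])
im=env.get_image("scene")[:,:,::-1]; cv2.imwrite('pics/s4f.png',im)
cv2.imwrite("pics/s4.png",cv2.resize(im[110:310,320:460],None,fx=3,fy=3,interpolation=2))
im=env.get_image("top")[:,:,::-1]; cv2.imwrite('pics/t4f.png',im)
cv2.imwrite("pics/t4.png",cv2.resize(im[110:290,330:500],None,fx=3.3,fy=3.3,interpolation=2))
E
```

```text
[ 0.60948282 -0.13057951  0.26354341] [[-2.11791538e-02  3.05092682e-02 -9.99310076e-01]
 [-7.15408147e-04 -9.99534482e-01 -3.05009571e-02]
 [-9.99775441e-01  6.89301085e-05  2.11911211e-02]] [ 0.14889777  0.38790194 -3.99542875]
```

View pics/s4.png

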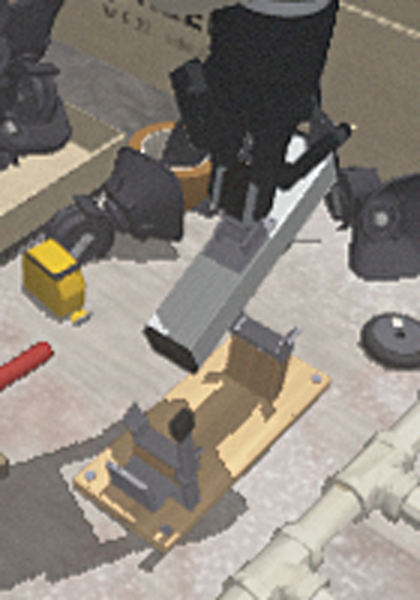

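View pics/t4.png

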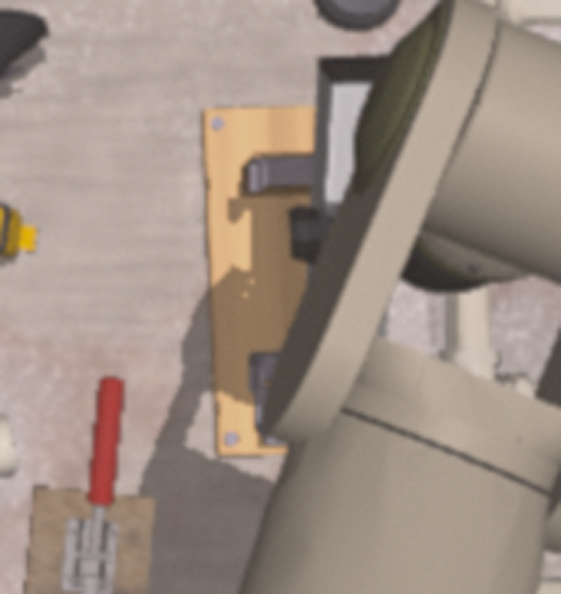

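```bash
python3 - <<'E'
import cv2
im=cv2.imread('pics/s4f.png')
cv2.imwrite("pics/s4b.png",cv2.resize(im[145:240,362:442],None,fx=6.2,fy=6.2,interpolation=2))
E
```

```text
(no output)
```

View pics/s4b.png

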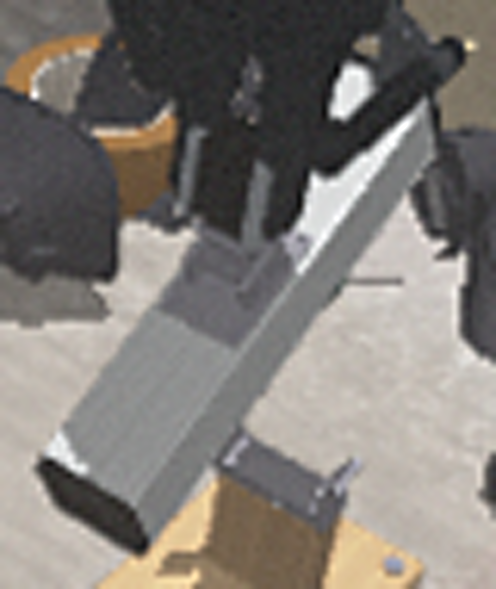

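```bash
python3 - <<'E'
from h import *
S=lambda x,y:(362+x/6.2-.42,145+y/6.2-.42)
yaw=.03; n=np.array([-np.sin(yaw),np.cos(yaw),0]); u=np.array([np.cos(yaw),np.sin(yaw),0])
c=np.array([.6095,-.1306,0])
def pl(p,off):
    e,d=ray('scene',*p); t=(off-n@(e-c))/(n@d); P=e+t*d; return np.array([u@(P-c),P[2]])
a=pl(S(132,503),-.02);b=pl(S(145,552),-.02);f=pl(S(432,100),-.02);g=pl(S(440,155),-.02); h=pl(S(240,345),-.02)
l=pl(S(42,462),.02)
print(a,b,f,g,h,l)
print('top edge pitch',np.arctan2(*(f-a)[::-1]),np.linalg.norm(f-a),'bottom',np.arctan2(*(g-b)[::-1]),np.linalg.norm(g-b),'mid',np.arctan2(*(h-a)[::-1]), 'end pitch',np.arctan2(-(a-b)[0],(a-b)[1]),np.linalg.norm(a-b))
E
```

```text
[-0.07585191  0.19560988] [-0.06150903  0.15932124] [0.09148052 0.2778322 ] [0.11026298 0.24232932] [-0.01898295  0.23171598] [-0.07380828  0.18692495]
top edge pitch 0.45672068797753607 0.18644208996109754 bottom 0.4501545595230301 0.19077726724104732 mid 0.5656867700908471 end pitch 0.37639992491876495 0.039020295726397584
```

>>> play_rows(travel=[[0,0.05,-0.8],[0,0.05,-1.2],[0,0.05,-1.2],[0,0,-1.2],[0,0,-1],[0,0,-0.5],[0,0,0],[0,0,0],[0,0,0]], rotation=[[0,0.03,0],[0,0.03,0],[0,0.03,0],[0,0.02,0],[0,0.01,0],[0,0,0],[0,0,0],[0,0,0],[0,0,0]], claw=[0.5,0.5,0.5,0.5,0.5,0.5,0.5,0.5,0.5])

```text
time_s: 8.03
position: [0.6093, -0.1267, 0.1956]
tool_rot: [[-0.157, 0.033, -0.987], [0.001, -0.999, -0.034], [-0.988, -0.006, 0.157]]
ft_force: [-0.4, 0.9, -4.7]
grip_width: 0.0183
```

>>> play_rows(travel=[[0,-0.1,-1],[-0.1,-0.1,-1],[0,0,-0.8],[0,0,-0.5],[0,0,0],[0,0,0],[0,0,0]], rotation=[[0,0,-0.006],[0,0,0],[0,0,0],[0,0,0],[0,0,0],[0,0,0],[0,0,0]], claw=[0.5,0.5,0.5,0.5,0.5,0.5,0.5])

```text
time_s: 8.62
position: [0.608, -0.1293, 0.1605]
tool_rot: [[-0.154, 0.026, -0.988], [0.001, -1.0, -0.026], [-0.988, -0.005, 0.154]]
ft_force: [0.1, -0.7, -5.5]
grip_width: 0.0184
```

```bash
python3 - <<'E'
from h import *
s=env.observe();print(s['position'],s['tool_rot'][:,0],s['ft_force'])
im=env.get_image("scene")[:,:,::-1]; cv2.imwrite('pics/s5f.png',im)
cv2.imwrite("pics/s5.png",cv2.resize(im[160:310,340:450],None,fx=5,fy=5,interpolation=2)[:600*5])
im=env.get_image("top")[:,:,::-1]; cv2.imwrite('pics/t5f.png',im)
cv2.imwrite("pics/t5.png",cv2.resize(im[130:260,370:470],None,fx=4.5,fy=4.5,interpolation=2))
E
python3 -c "
import cv2;i=cv2.imread('pics/s5f.png');cv2.imwrite('pics/s5.png',cv2.resize(i[185:303,340:440],None,fx=5,fy=5,interpolation=2))"
```

```text
[ 0.60803505 -0.12934851  0.16052152] [-1.54197971e-01  9.09113487e-04 -9.88039554e-01] [ 0.11849577 -0.74871166 -5.4736002 ]
```

View pics/s5.png

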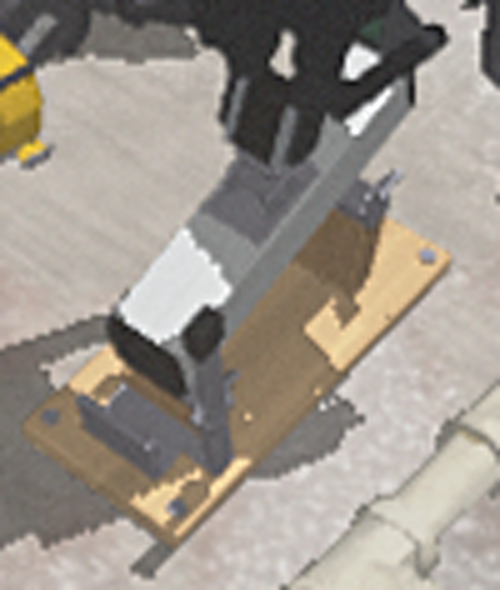

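View pics/t5.png

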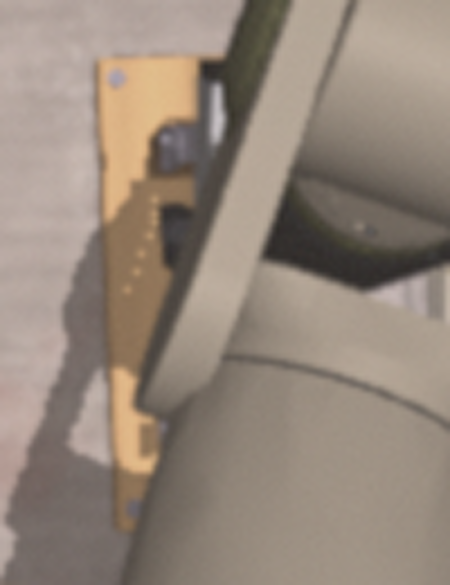

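```bash
python3 - <<'E'
from h import *
s=env.observe();T=s['position']
S=lambda x,y:(340+x/5-.4,185+y/5-.4)
yaw=.026; n=np.array([-np.sin(yaw),np.cos(yaw),0]); u=np.array([np.cos(yaw),np.sin(yaw),0])
c=np.array([T[0],T[1],0])
def pl(p,off):
    e,d=ray('scene',*p); t=(off-n@(e-c))/(n@d); P=e+t*d; return np.array([u@(P-c),P[2]])
b=pl(S(183,397),-.02);g=pl(S(412,107),-.02); l=pl(S(110,318),.02)
print(b,g,l,np.arctan2(*(g-b)[::-1]),np.linalg.norm(g-b))
for th in (.30,.32,.34):
  m=np.array([T[0],T[1],T[2]])+u*.0083+np.array([0,0,-.048])
  ax=u*np.cos(th)+np.array([0,0,np.sin(th)]); nz=-u*np.sin(th)+np.array([0,0,np.cos(th)])
  for nm,i,j,k in(('b',-1,-1,-1),('g',1,-1,-1),('gt',1,-1,1),('l',-1,1,1),('lowtopnear',-1,-1,1)):
    p=proj('scene',m+ax*.1*i+n*.02*j+nz*.02*k); print(th,nm,np.round([(p[0]-340+.4)*5,(p[1]-185+.4)*5],0))
E
```

```text
[-0.07558608  0.06396403] [0.10392614 0.13091403] [-0.08485643  0.09742423] 0.35697669274894334 0.19159055011473727
0.3 b [176. 404.]
0.3 g [416. 112.]
0.3 gt [416.  68.]
0.3 l [100. 321.]
0.3 lowtopnear [168. 367.]
0.32 b [177. 405.]
0.32 g [416. 110.]
0.32 gt [416.  66.]
0.32 l [100. 323.]
0.32 lowtopnear [168. 369.]
0.34 b [178. 406.]
0.34 g [416. 107.]
0.34 gt [415.  64.]
0.34 l [100. 326.]
0.34 lowtopnear [167. 372.]
```

>>> play_rows(travel=[[0,0,-0.6],[0,0,-0.6],[0,0,-0.5],[0,0,-0.2],[0,0,0],[0,0,0]], rotation=[[0,0.01,0],[0,0.005,0],[0,0,0],[0,0,0],[0,0,0],[0,0,0]], claw=[0.5,0.5,0.5,0.5,0.5,0.5])

```text
time_s: 9.22
position: [0.6085, -0.1293, 0.1401]
tool_rot: [[-0.169, 0.026, -0.985], [0.0, -1.0, -0.026], [-0.986, -0.005, 0.169]]
ft_force: [0.9, -0.0, -5.3]
grip_width: 0.0183
```

>>> play_rows(travel=[[0,0,-0.25],[0,0,-0.15],[0,0,-0.1],[0,0,0]], rotation=[[0,0,0],[0,0,0],[0,0,0],[0,0,0]], claw=[0.5,0.5,0.5,0.5])

```text
time_s: 9.55
position: [0.6086, -0.1294, 0.1349]
tool_rot: [[-0.168, 0.026, -0.985], [-0.0, -1.0, -0.026], [-0.986, -0.004, 0.168]]
ft_force: [0.4, 0.2, -4.8]
grip_width: 0.0189
```

```bash
python3 - <<'E'
from h import *
s=env.observe();print(s['position'],s['ft_force'],s['wrist_torque'])
im=env.get_image("scene")[:,:,::-1]
cv2.imwrite('pics/s6.png',cv2.resize(im[185:303,340:440],None,fx=5,fy=5,interpolation=2))
E
```

```text
[ 0.60858982 -0.12940515  0.13491414] [ 0.39411799  0.23645156 -4.75169671] [ 0.03715256 -0.29080496 -0.04489934]
```

View pics/s6.png

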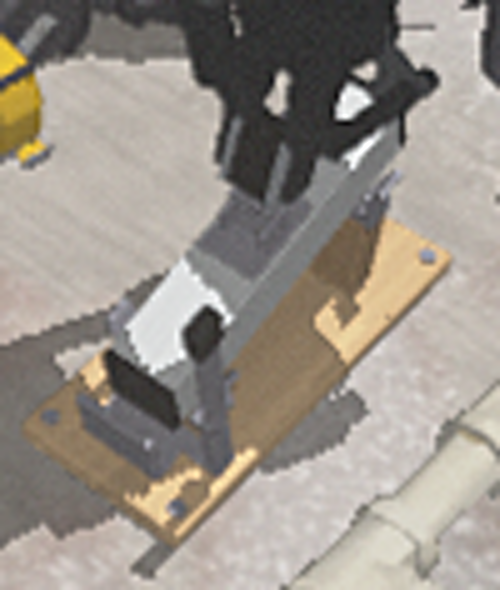

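>>> play_rows(travel=[[0,0,-0.15],[0,0,-0.1],[0,0,-0.1],[0,0,0]], rotation=[[0,0,0],[0,0,0],[0,0,0],[0,0,0]], claw=[0.5,0.5,0.5,0.5])

```text
time_s: 9.93
position: [0.6091, -0.1295, 0.1324]
tool_rot: [[-0.166, 0.026, -0.986], [-0.001, -1.0, -0.026], [-0.986, -0.004, 0.166]]
ft_force: [-1.0, 0.4, -3.5]
grip_width: 0.0188
```

>>> play_rows(travel=[[0,0,-0.1],[0,0,-0.1],[0,0,-0.1],[0,0,0]], rotation=[[0,0,0],[0,0,0],[0,0,0],[0,0,0]], claw=[0.5,0.5,0.5,0.5])

```text
time_s: 10.27
position: [0.6096, -0.1297, 0.1307]
tool_rot: [[-0.164, 0.026, -0.986], [-0.002, -1.0, -0.026], [-0.987, -0.003, 0.164]]
ft_force: [-1.3, -0.3, -3.8]
grip_width: 0.0187
```

>>> play_rows(travel=[[0,0,-0.15],[0,0,-0.1],[0,0,-0.1],[0,0,-0.1],[0,0,0]], rotation=[[0,0,0],[0,0,0],[0,0,0],[0,0,0],[0,0,0]], claw=[0.5,0.5,0.5,0.5,0.5])

```text
time_s: 10.68
position: [0.6095, -0.1296, 0.1308]
tool_rot: [[-0.161, 0.026, -0.987], [-0.003, -1.0, -0.026], [-0.987, -0.001, 0.161]]
ft_force: [-0.4, 1.2, -2.7]
grip_width: 0.019
```

```bash
python3 - <<'E'
from h import *
s=env.observe();print(s['position'],s['ft_force'],s['wrist_torque'])
im=env.get_image("scene")[:,:,::-1]
cv2.imwrite('pics/s7.png',cv2.resize(im[185:303,340:440],None,fx=5,fy=5,interpolation=2))
E
```

```text
[ 0.60954313 -0.12959607  0.1307528 ] [-0.43027274  1.15359601 -2.72796591] [ 0.14271856 -0.1094308  -0.02036896]
```

View pics/s7.png

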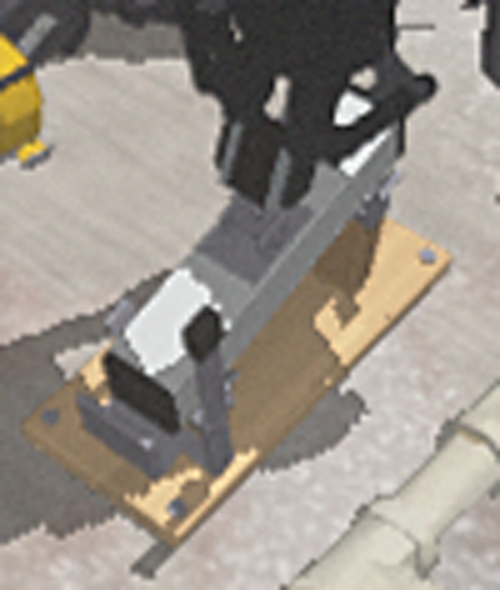

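>>> play_rows(travel=[[0,0,-0.25],[0,0,-0.2],[0,0,0],[0,0,0]], rotation=[[0,0,0],[0,0,0],[0,0,0],[0,0,0]], claw=[0.5,0.5,0.5,0.5])

```text
time_s: 11.07
position: [0.6095, -0.1296, 0.1309]
tool_rot: [[-0.158, 0.026, -0.987], [-0.005, -1.0, -0.026], [-0.987, 0.001, 0.158]]
ft_force: [1.1, -0.5, -1.0]
grip_width: 0.0186
```

>>> play_rows(travel=[[0,0,-0.3],[0,0,-0.3],[0,0,-0.3],[0,0,0]], rotation=[[0,0,0],[0,0,0],[0,0,0],[0,0,0]], claw=[0.5,0.5,0.5,0.5])

```text
time_s: 11.4
position: [0.6096, -0.1297, 0.1312]
tool_rot: [[-0.153, 0.026, -0.988], [-0.008, -1.0, -0.025], [-0.988, 0.005, 0.153]]
ft_force: [-1.1, 0.5, -4.5]
grip_width: 0.0185
```

```bash
python3 - <<'E'
from h import *
s=env.observe();print(s['position'],s['ft_force'],s['wrist_torque'])
im=env.get_image("scene")[:,:,::-1]
cv2.imwrite('pics/s8.png',cv2.resize(im[200:290,350:430],None,fx=6.5,fy=6.5,interpolation=2))
E
```

```text
[ 0.60962394 -0.12968047  0.13122245] [-1.14876986  0.54566034 -4.50804948] [ 0.0446312   0.09013599 -0.01030011]
```

View pics/s8.png

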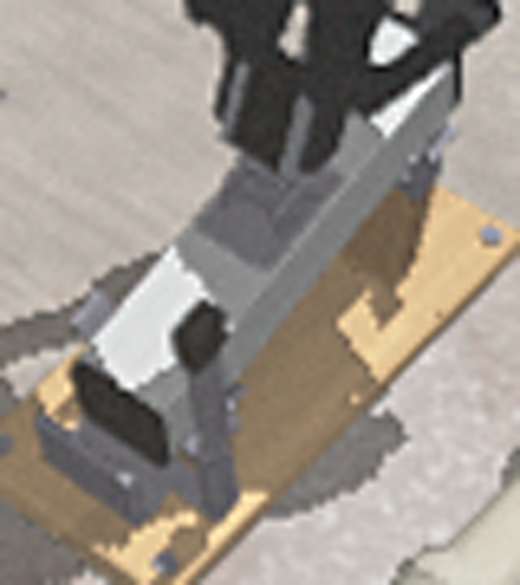

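```bash
python3 - <<'E'
from h import *
yaw=.026; n=np.array([-np.sin(yaw),np.cos(yaw),0]); u=np.array([np.cos(yaw),np.sin(yaw),0])
K=lambda p: np.round([(p[0]-350+.42)*6.5,(p[1]-200+.42)*6.5])
for m,th in (([.616,-.129,.081],.30),([.616,-.129,.083],.33),([.616,-.129,.085],.36)):
  ax=u*np.cos(th)+np.array([0,0,np.sin(th)]); nz=-u*np.sin(th)+np.array([0,0,np.cos(th)])
  for nm,i,j,k in(('b',-1,-1,-1),('g',1,-1,-1),('gt',1,-1,1),('l',-1,1,1),('lb',-1,1,-1),('t',-1,-1,1)):
    print(th,nm,K(proj('scene',np.array(m)+ax*.1*i+n*.02*j+nz*.02*k)))
m=np.array([.616,-.129,.081]);th=.3
ax=u*np.cos(th)+np.array([0,0,np.sin(th)]); nz=-u*np.sin(th)+np.array([0,0,np.cos(th)])
for x in(.068-.009,.068+.009):
  print('hi R tip',K(proj('scene',m+ax*x-n*.032+nz*.01)),K(proj('scene',m+ax*x-n*.023-nz*.02)))
  print('lo L tip',K(proj('scene',m+ax*(x-.136)+n*.032+nz*.01)))
for y in(-.02,.02): print('stop',K(proj('scene',m-ax*.11+n*y)))
E
```

```text
0.3 b [155. 481.]
0.3 g [460. 107.]
0.3 gt [461.  52.]
0.3 l [ 58. 377.]
0.3 lb [ 71. 423.]
0.3 t [144. 436.]
0.33 b [157. 480.]
0.33 g [462.  98.]
0.33 gt [461.  45.]
0.33 l [ 58. 378.]
0.33 lb [ 74. 421.]
0.33 t [144. 437.]
0.36 b [159. 478.]
0.36 g [463.  90.]
0.36 gt [461.  39.]
0.36 l [ 59. 379.]
0.36 lb [ 76. 420.]
0.36 t [145. 438.]
hi R tip [426. 156.] [407. 183.]
lo L tip [ 75. 327.]
hi R tip [453. 123.] [433. 151.]
lo L tip [104. 292.]
stop [133. 479.]
stop [ 48. 420.]
```

>>> play_rows(travel=[[0,0,-0.3],[0,0,-0.3]], rotation=[[0,0,0],[0,0,0]], claw=[0.5,0.5])

```text
time_s: 11.62
position: [0.6104, -0.1302, 0.1306]
tool_rot: [[-0.148, 0.026, -0.989], [-0.011, -1.0, -0.025], [-0.989, 0.007, 0.149]]
ft_force: [-9.2, 4.2, 28.7]
grip_width: 0.0183
```

>>> play_rows(travel=[[0,0,0],[0,0,0]], rotation=[[0,0,0],[0,0,0]], claw=[0.5,0.5])

```text
time_s: 11.78
position: [0.6103, -0.1302, 0.1311]
tool_rot: [[-0.148, 0.026, -0.989], [-0.011, -1.0, -0.025], [-0.989, 0.008, 0.148]]
ft_force: [1.4, 0.8, -1.3]
grip_width: 0.0188
```

```bash
python3 - <<'E'
from h import *
s=env.observe();print(s['position'],s['ft_force'],s['wrist_torque'])
im=env.get_image("scene")[:,:,::-1]
cv2.imwrite('pics/s9.png',cv2.resize(im[200:290,350:430],None,fx=6.5,fy=6.5,interpolation=2))
im=env.get_image("top")[:,:,::-1]
cv2.imwrite("pics/t9.png",cv2.resize(im[130:260,370:470],None,fx=4.5,fy=4.5,interpolation=2))
E
```

```text
[ 0.61033217 -0.13017153  0.1311144 ] [ 1.36910002  0.81897702 -1.28838097] [ 0.14199619 -0.19654989 -0.00847038]
```

View pics/s9.png

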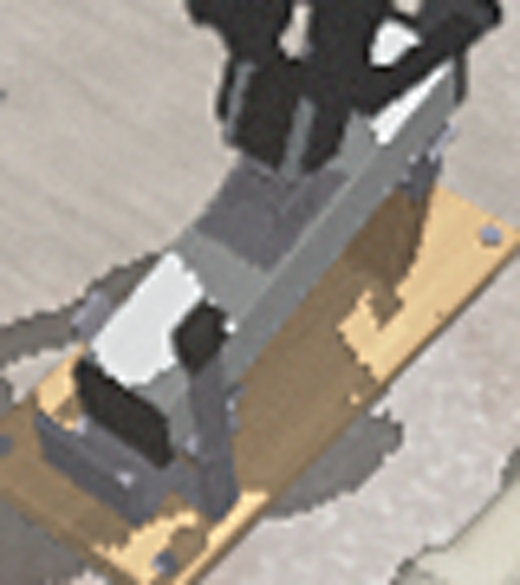

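View pics/t9.png

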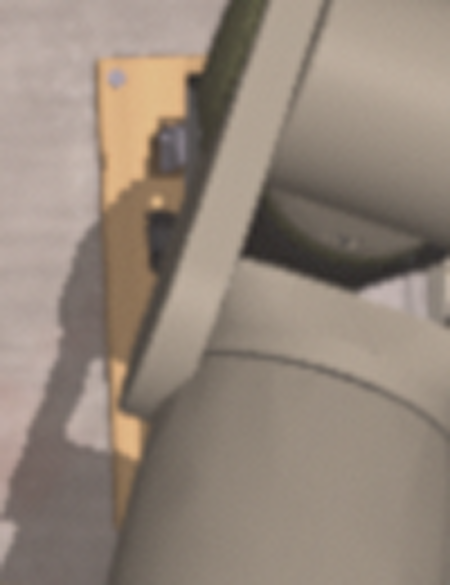

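>>> play_rows(travel=[[-0.25,0,-0.06],[-0.25,0,-0.06],[0,0,0],[0,0,0]], rotation=[[0,0,0],[0,0,0],[0,0,0],[0,0,0]], claw=[0.5,0.5,0.5,0.5])

```text
time_s: 12.22
position: [0.6069, -0.1308, 0.13]
tool_rot: [[-0.143, 0.026, -0.989], [-0.012, -1.0, -0.025], [-0.99, 0.009, 0.143]]
ft_force: [1.1, 0.1, 4.0]
grip_width: 0.0188
```

>>> play_rows(travel=[[0,0,0],[0,0,0],[0,0,0],[0,0,0],[0,0,0],[0,0,0]], rotation=[[0,0,0],[0,0,0],[0,0,0],[0,0,0],[0,0,0],[0,0,0]], claw=[2.2,2.6,3.2,4,4.5,4.5])

```text
time_s: 12.72
position: [0.6056, -0.1309, 0.1275]
tool_rot: [[-0.148, 0.026, -0.989], [-0.011, -1.0, -0.024], [-0.989, 0.008, 0.149]]
ft_force: [0.0, 0.5, 0.7]
grip_width: 0.0452
```

```bash
python3 - <<'E'
from h import *
s=env.observe();print(s['position'],s['ft_force'],s['grip_width'])
im=env.get_image("scene")[:,:,::-1]
cv2.imwrite('pics/s10.png',cv2.resize(im[200:290,350:430],None,fx=6.5,fy=6.5,interpolation=2))
E
```

```text
[ 0.60559617 -0.13090641  0.12747853] [0.01189196 0.48125663 0.65774627] 0.04519979509204908
```

View pics/s10.png

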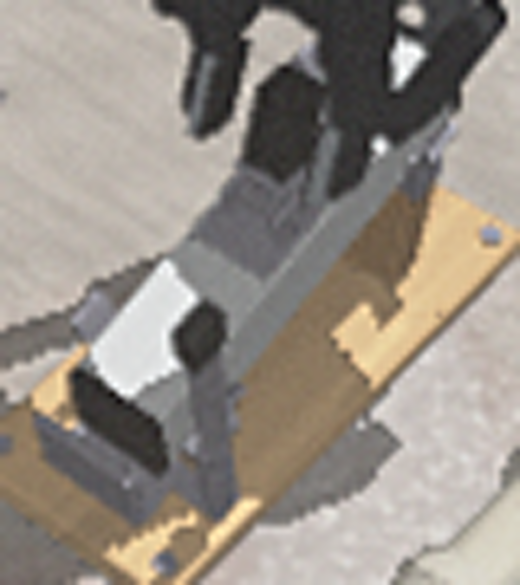

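>>> play_rows(travel=[[0.08,0,0.5],[0.15,0,1],[0.22,0,1.5],[0.3,0,2],[0.3,0,2],[0.3,0,2],[0.3,0,2],[0,0,1],[0,0,0],[0,0,0]], rotation=[[0,0,0],[0,0,0],[0,0,0],[0,0,0],[0,0,0],[0,0,0],[0,0,0],[0,0,0],[0,0,0],[0,0,0]], claw=[4.5,4.5,4.5,4.5,4.5,4.5,4.5,4.5,4.5,4.5])

```text
time_s: 13.6
position: [0.6224, -0.1302, 0.2605]
tool_rot: [[-0.144, 0.026, -0.989], [-0.013, -1.0, -0.024], [-0.989, 0.009, 0.145]]
ft_force: [-0.4, -0.3, -0.2]
grip_width: 0.0447
```

```bash
python3 - <<'E'
from h import *
s=env.observe();print(s['position'],s['ft_force'],s['grip_width'])
im=env.get_image("scene")[:,:,::-1];cv2.imwrite('pics/s11f.png',im)
cv2.imwrite('pics/s11.png',cv2.resize(im[200:290,350:430],None,fx=6.5,fy=6.5,interpolation=2))
E
```

```text
[ 0.62242032 -0.1302347   0.26046658] [-0.38332815 -0.30665642 -0.23625636] 0.04471686237286497
```

View pics/s11.png

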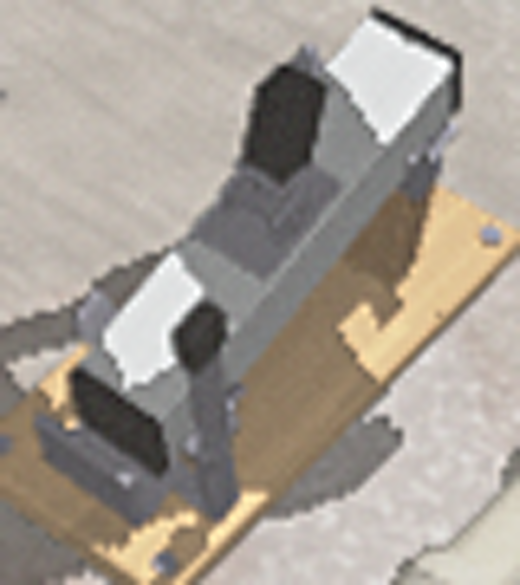

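>>> play_rows(travel=[[-1,-0.8,0],[-1.8,-1.4,0],[-2,-1.6,0],[-2,-1.6,0],[-2,-1.6,0],[-1.5,-1,0],[-0.5,-0.3,0],[0,0,0],[0,0,0],[0,0,0]], rotation=[[0.013,-0.02,0],[0,-0.03,0],[0,-0.03,0],[0,-0.03,0],[0,-0.03,0],[0,0,0],[0,0,0],[0,0,0],[0,0,0],[0,0,0]], claw=[4,3,2,1,0,0,0,0,0,0], squeeze=40)

```text
time_s: 14.48
position: [0.5083, -0.2126, 0.2519]
tool_rot: [[-0.01, 0.028, -1.0], [0.007, -1.0, -0.028], [-1.0, -0.007, 0.01]]
ft_force: [0.3, -0.1, 0.5]
grip_width: 0.0001
```

```bash
python3 - <<'E'
from h import *
s=env.observe();print(s['position'],s['grip_width'])
im=env.get_image("top")[:,:,::-1]
cv2.imwrite('pics/t12.png',cv2.resize(im[130:270,380:500],None,fx=4.2,fy=4.2,interpolation=2))
im=env.get_image("scene")[:,:,::-1]
cv2.imwrite('pics/s12.png',cv2.resize(im[130:330,310:470],None,fx=3,fy=3,interpolation=2))
P=s['position'];p=proj('scene',P);print(((p[0]-310)*3,(p[1]-130)*3))
E
```

```text
[ 0.50830047 -0.212628    0.25186983] 6.292599998263223e-05
(np.float64(276.86531556129313), np.float64(294.14591831263186))
```

View pics/t12.png

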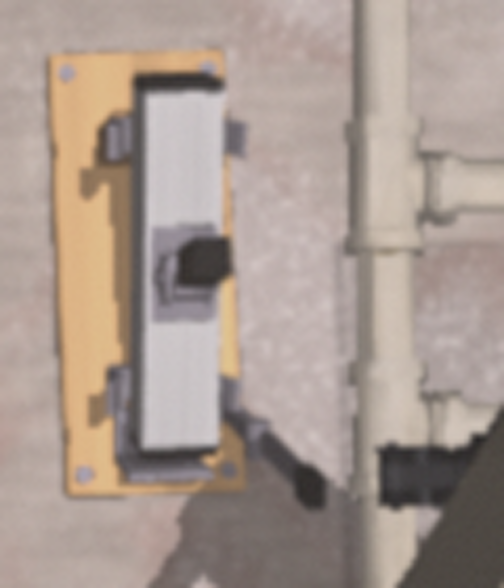

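View pics/s12.png

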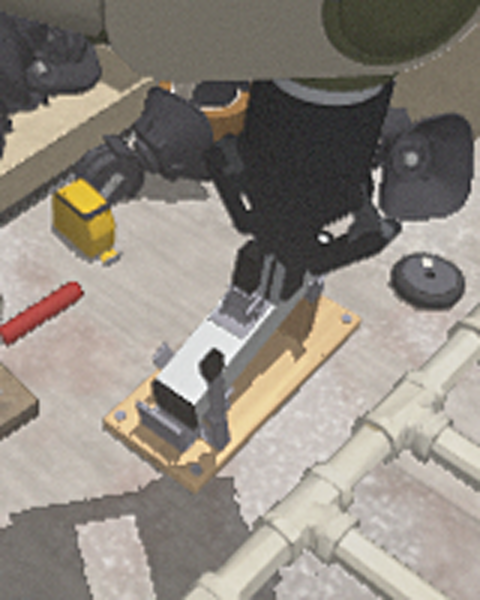

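>>> play_rows(travel=[[-0.1,-0.2,-1.5],[-0.1,-0.2,-2],[0,0,-2],[0,0,-2],[0,0,-1.5],[0,0,-0.5],[0,0,0],[0,0,0]], rotation=[[0,0,0],[0,0,0],[0,0,0],[0,0,0],[0,0,0],[0,0,0],[0,0,0],[0,0,0]], claw=[0,0,0,0,0,0,0,0])

```text
time_s: 15.25
position: [0.5116, -0.2129, 0.1529]
tool_rot: [[-0.008, 0.037, -0.999], [0.006, -0.999, -0.037], [-1.0, -0.006, 0.008]]
ft_force: [0.8, 0.4, 0.2]
grip_width: 0.0003
```

```bash
python3 - <<'E'
from h import *
s=env.observe();print(s['position'],s['ft_force'])
im=env.get_image("scene")[:,:,::-1]
cv2.imwrite('pics/s13.png',cv2.resize(im[180:310,330:450],None,fx=4.5,fy=4.5,interpolation=2))
E
```

```text
[ 0.5116281  -0.21294098  0.15294133] [0.75707364 0.37666213 0.20907318]
```

View pics/s13.png

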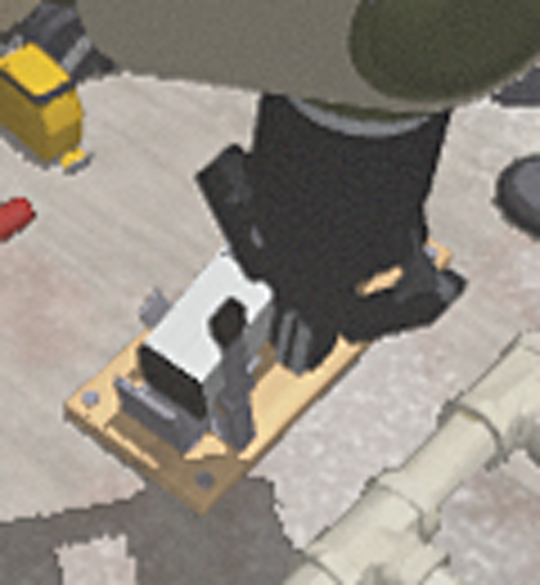

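>>> play_rows(travel=[[-0.4,0.5,-0.2],[-0.4,0.5,-0.1],[0,0.8,0],[0,0.9,0],[0,0.9,0],[0,0,0]], rotation=[[0,0,0],[0,0,0],[0,0,0],[0,0,0],[0,0,0],[0,0,0]], claw=[0,0,0,0,0,0])

```text
time_s: 15.8
position: [0.5038, -0.1737, 0.1533]
tool_rot: [[-0.002, 0.037, -0.999], [0.002, -0.999, -0.037], [-1.0, -0.002, 0.002]]
ft_force: [-0.5, 0.5, 0.2]
grip_width: 0.0002
```

```bash
python3 - <<'E'
from h import *
s=env.observe();print(s['position'],s['ft_force'])
im=env.get_image("scene")[:,:,::-1]
cv2.imwrite('pics/s14.png',cv2.resize(im[180:310,330:450],None,fx=4.5,fy=4.5,interpolation=2))
E
```

```text
[ 0.50377285 -0.17369613  0.15334381] [-0.48588644  0.46546651  0.16728344]
```

View pics/s14.png

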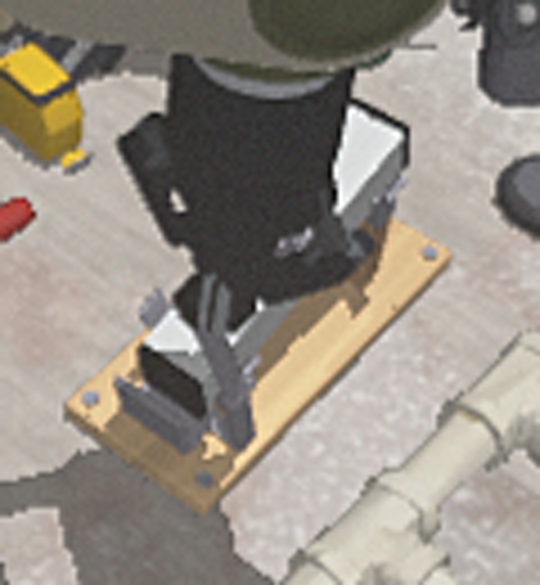

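>>> play_rows(travel=[[0,0.8,-0.3],[0,0.8,-0.4],[0.15,0.85,-0.4],[0.15,0.85,-0.5],[0.2,0.7,-0.6],[0.2,0.6,-0.6],[0,0,0]], rotation=[[0,0,0],[0,0,0],[0,0,0],[0,0,0],[0,0,0],[0,0,0],[0,0,0]], claw=[0,0,0,0,0,0,0])

```text
time_s: 16.43
position: [0.5116, -0.1232, 0.1223]
tool_rot: [[-0.002, 0.038, -0.999], [0.001, -0.999, -0.038], [-1.0, -0.002, 0.002]]
ft_force: [0.2, 0.1, -0.7]
grip_width: 0.0001
```

```bash
python3 - <<'E'
from h import *
s=env.observe();print(s['position'],s['ft_force'])
im=env.get_image("scene")[:,:,::-1]
cv2.imwrite('pics/s15.png',cv2.resize(im[180:310,330:450],None,fx=4.5,fy=4.5,interpolation=2))
E
```

```text
[ 0.51160141 -0.12324578  0.12232191] [ 0.20535454  0.09135014 -0.7187099 ]
```

View pics/s15.png

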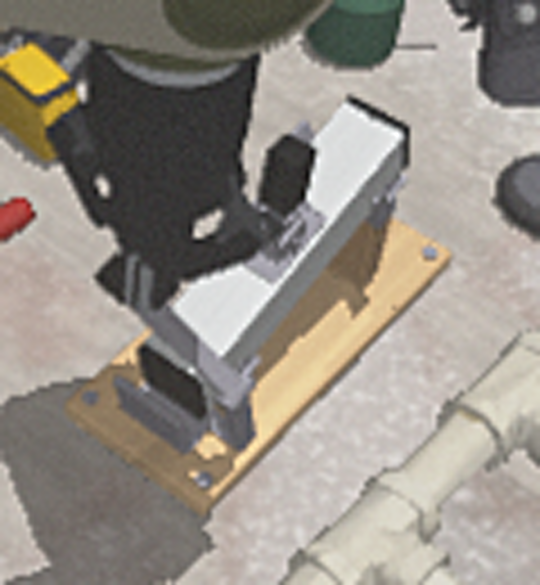

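>>> play_rows(travel=[[0.2,0.4,-0.7],[0.2,0.4,-0.7],[0.2,0.2,-0.7],[0.2,0.2,-0.6],[0.1,0.1,-0.5],[0,0,0]], rotation=[[0,0,0],[0,0,0],[0,0,0],[0,0,0],[0,0,0],[0,0,0]], claw=[0,0,0,0,0,0])

```text
time_s: 16.98
position: [0.5219, -0.11, 0.0872]
tool_rot: [[-0.001, 0.037, -0.999], [0.001, -0.999, -0.037], [-1.0, -0.001, 0.001]]
ft_force: [-0.4, -0.3, -0.6]
grip_width: 0.0001
```

```bash
python3 - <<'E'
from h import *
s=env.observe();print(s['position'],s['ft_force'])
im=env.get_image("scene")[:,:,::-1]
cv2.imwrite('pics/s16.png',cv2.resize(im[180:310,330:450],None,fx=4.5,fy=4.5,interpolation=2))
E
```

```text
[ 0.52187498 -0.1100488   0.08724817] [-0.41948882 -0.2511155  -0.55740986]
```

View pics/s16.png

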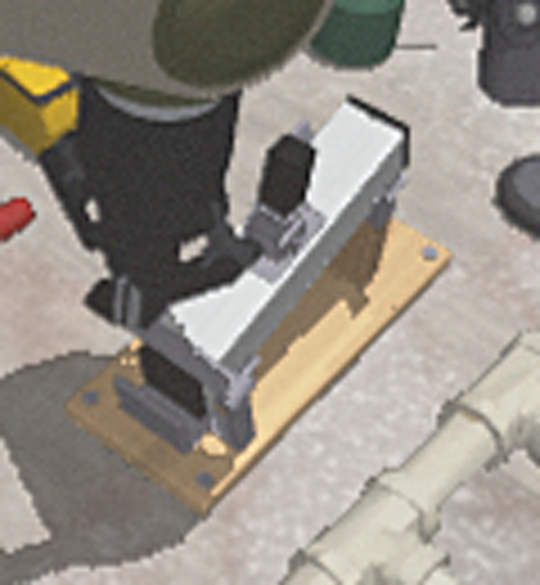

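Nearly down. Press gently in small steps until the force rises at the stop.

>>> play_rows(travel=[[0.05,0.05,-0.2],[0,0,-0.2]], rotation=[[0,0,0],[0,0,0]], claw=[0,0])

```text
time_s: 17.2
position: [0.5228, -0.11, 0.0839]
tool_rot: [[0.0, 0.037, -0.999], [0.0, -0.999, -0.037], [-1.0, -0.0, -0.0]]
ft_force: [0.1, 0.5, 0.3]
grip_width: -0.0003
```

>>> play_rows(travel=[[0,0,-0.15],[0,0,-0.15]], rotation=[[0,0,0],[0,0,0]], claw=[0,0])

```text
time_s: 17.37
position: [0.5231, -0.1101, 0.0825]
tool_rot: [[0.002, 0.036, -0.999], [-0.0, -0.999, -0.036], [-1.0, 0.0, -0.002]]
ft_force: [-6.7, 2.6, 20.3]
grip_width: -0.0
```

>>> play_rows(travel=[[0,0,0.4],[0,0,1],[0,0,2],[0,0,2.5],[0,0,3],[-1.5,0.5,3],[-2.5,1.5,2],[-3,2.5,0],[-3,2.5,0],[-2,2,0],[0,0,0],[0,0,0]], rotation=[[0,0,0],[0,0,0],[0,0,0],[0,0,0],[0,0,0],[0,0,0],[0,0,0],[0,0,0],[0,0,0],[0,0,0],[0,0,0],[0,0,0]], claw=[0,0,0,0,0,0,0,0,0,0,0,0])

```text
time_s: 18.37
position: [0.3965, -0.0183, 0.2294]
tool_rot: [[0.008, 0.033, -0.999], [-0.003, -0.999, -0.033], [-1.0, 0.003, -0.008]]
ft_force: [0.8, 0.2, 0.2]
grip_width: 0.0003
```

```bash
python3 - <<'E'
from h import *
s=env.observe();print(s['position'],s['ft_force'])
im=env.get_image("scene")[:,:,::-1]
cv2.imwrite('pics/s17.png',cv2.resize(im[160:310,330:450],None,fx=4,fy=4,interpolation=2))
im=env.get_image("top")[:,:,::-1];cv2.imwrite('pics/t17f.png',im)
cv2.imwrite('pics/t17.png',cv2.resize(im[130:270,290:470],None,fx=4,fy=4,interpolation=2))
E
```

```text
[ 0.39645036 -0.01834629  0.22943876] [0.82947763 0.19180214 0.2042113 ]
```

View pics/s17.png

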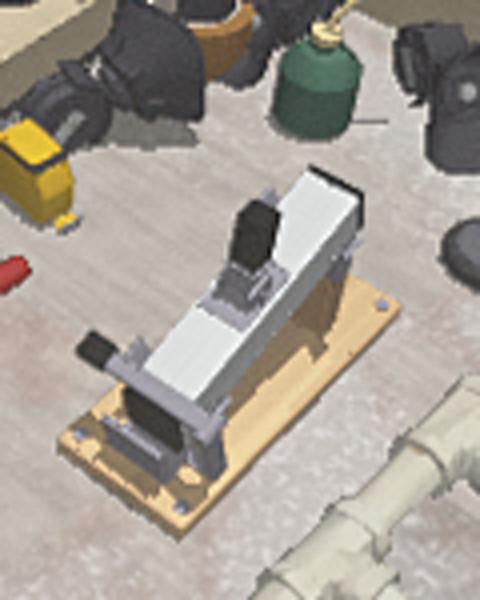

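View pics/t17.png

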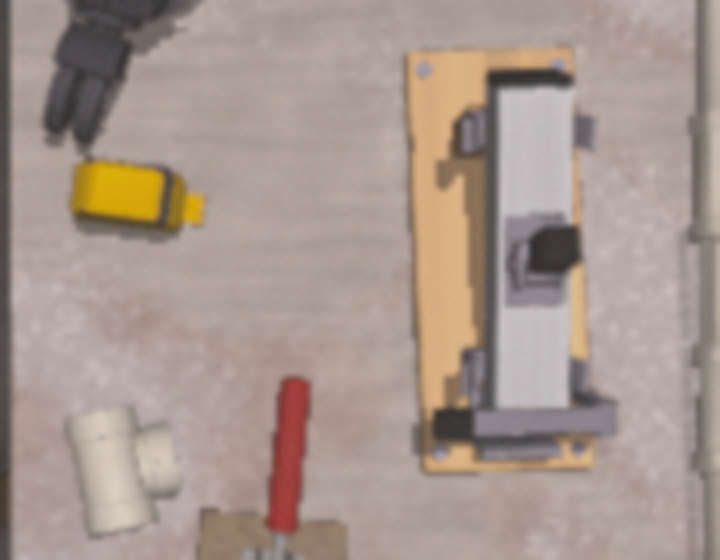

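```bash
python3 - <<'E'
from h import *
print(tri((330+97/4-.4,160+348/4-.4),(290+452/4-.4,130+424/4-.4)))
a=cv2.imread('pics/top0.png');b=cv2.imread('pics/t17f.png')
for r in ((165,195,300,350),(225,270,300,340)):
    print(np.abs(a[r[0]:r[1],r[2]:r[3]].astype(int)-b[r[0]:r[1],r[2]:r[3]]).mean())
E
```

```text
(array([ 0.52440922, -0.08821115,  0.0829838 ]), np.float64(0.0019422613407004488))
3.121111111111111
3.1638888888888888
```

```bash
python3 - <<'E'
from rig import env
env.close_job(); print(env.observe()['time_s'])
E
```

```text
the job is handed in; nothing more can be done
the job is handed in; nothing more can be done
```

The job is handed in, with the arm clear of everything. I handed in just after 18.4 s on the robot clock, against the 59 s limit.

**What I did:** I lifted the tube by its post, and the end facing −y clearly dipped, so that is the loaded end. I turned the tube a quarter turn to put that end at the low side, tilted it to the slope and lowered it into both saddles. I then let go and backed off. Only after that did I swing the keeper over the tube and press it down against its stop.

**Last checks:**
- **Tube:** it lies in both saddles with the dipping end by the foot stop. The last pictures show it did not move after release.
- **Keeper:** it is fully down. Its end pad measures (0.524, −0.088, 0.083) m against about (0.523, −0.089, 0.083) expected for its upper face, and the stop was felt at about 20 N.
- **Bystanders:** the tape measure and pipe tee look unchanged between the first and last top views.

**Less than ideal:**
- **Set-down force:** I pressed to about 29 N for a moment to confirm the tube was seated.
- **Tube dip:** the free tube measured about 0.45 rad rather than 0.42. The post was probably gripped slightly tilted, and I allowed for it.
- **Tube position:** I slid the tube about 3 mm down the slope before letting go. By my estimate its position along the slope is good to a few millimetres, and a gap of roughly 10 mm remains to the foot stop.

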